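Lower two alternator rotors into the padded tote

TASK

Pack the two finished alternator rotors into the deep blue tote: one rotor in each compartment, shaft up, standing upright on the soft floor. Lower each one gently, never drop it in or bang it against the tote, and leave the other things on the bench where they are.

Things in the scene. Friction and masses are not known exactly. Their poses are not given: they have to be found in the camera images.
- rotor_a_mid (a point): Centre (half-way up, on the axis) of a steel claw-pole rotor standing upright on the bench. A round body of revolution, 115 mm tall overall: a barrel with rounded shoulders, 64 mm across and 52 mm high (flat foot 44 mm across), and above it a plain round steel shaft, 17 mm in diameter, from 52 mm to 115 mm above the foot. Two thin brass slip rings sit at 64 to 80 mm. Mass 0.45 to 0.75 kg. This point lies 57.5 mm above the foot; its z axis runs up along the shaft.
- rotor_b_mid (a point): The same point of the second, identical rotor.
- tote: Deep open blue plastic tote, fixed to the bench. Origin: centre of its underside, on the bench; x across its short side, y along its long side, z up. Outside 137 mm (x) by 268 mm (y) by 120 mm high; a rim lip stands out 10 mm more all round and two steel hold-down feet, 12 mm high, stand out 28 mm at the ends of the long axis. A 6 mm wall at y = 0 parts it into two compartments, each 125 by 125 mm inside, as high as the outer walls. Walls are 6 mm thick.
- cell0 (a point): Centre of the floor of the compartment at the tote's +y end. Each compartment's floor is a grey padded plate on springs, its unloaded top at this point, 24 mm above the bench and 96 mm below the rim; it gives about 1 mm per 1.1 N and at most 14 mm, so that a rotor standing on it sinks 4 to 7 mm.
- cell1 (a point): The same point of the compartment at the tote's -y end.
- pulley: Bystander: loose dark steel ribbed pulley lying flat near the rotors, 54 mm in diameter, 28 mm high; origin at the centre of its underside.
- bearing: Bystander: loose ball bearing lying flat near the rotors, 38 mm in diameter, 12 mm high; origin at the centre of its underside.
- brush_holder: Bystander: loose small brown brush holder, 50 by 35 by 22 mm, lying in front of the tote; origin at the centre of its underside.
- driver: Bystander: loose blue air screwdriver lying on the bench, 205 mm long, 33 mm thick; origin under its handle, x along it towards the bit.
- marker: Bystander: loose white marker pen with a green cap, 115 mm long, 17 mm thick, lying on the bench; origin under its middle, x along it.
There are look-alikes about, which are no part of the job. Leave any black look-alike of the part that bears rotor_b_mid alone.

How it is judged:
At the end, for the whole second after the job is handed in: One rotor stands in each compartment of the tote, on its floor plate, shaft up and upright within 0.15 rad (anywhere within the compartment) (angle between each of rotor_a_mid, rotor_b_mid's own z axis and vertical below 0.15 rad and z of each of rotor_a_mid, rotor_b_mid in the frame of tote below 0.09 m and ((horizontal distance between rotor_a_mid and cell0 below 0.05 m and horizontal distance between rotor_b_mid and cell1 below 0.05 m) or (horizontal distance between rotor_a_mid and cell1 below 0.05 m and horizontal distance between rotor_b_mid and cell0 below 0.05 m))); the robot touches nothing.
It fails at once if a rotor is pressed, dropped or knocked against the tote: contact force over 20 N (a rotor weighs 4.4 to 7.4 N) (contact force between any of rotor_a, rotor_b and tote above 20 N).
It fails at once if a rotor falls or is thrust into a compartment: it moves faster than 0.45 m/s with its foot below the rim (a drop of over about 10 mm) ((horizontal distance between rotor_a_mid and cell0 below 0.065 m and z of rotor_a_mid in the frame of tote below 0.17 m and linear speed of rotor_a above 0.45 m/s) or (horizontal distance between rotor_a_mid and cell1 below 0.065 m and z of rotor_a_mid in the frame of tote below 0.17 m and linear speed of rotor_a above 0.45 m/s) or (horizontal distance between rotor_b_mid and cell0 below 0.065 m and z of rotor_b_mid in the frame of tote below 0.17 m and linear speed of rotor_b above 0.45 m/s) or (horizontal distance between rotor_b_mid and cell1 below 0.065 m and z of rotor_b_mid in the frame of tote below 0.17 m and linear speed of rotor_b above 0.45 m/s)).
It fails at once if one of the other things on the bench is moved by more than 25 mm (distance of any of pulley, bearing, brush_holder, driver, marker from where it was at the start of the episode above 0.025 m).
It also fails if it takes over 67 s, if anything falls off the work surface, if the arm or the gripper's body presses on something with over 40 N, if the wrist force passes 120 N, or if a joint passes its speed limit or range.

ROBOT

A 6-joint arm with a two-finger parallel gripper is mounted at the origin on the work surface. World frame = base frame: x ahead of the robot, y to its left, z up, the work surface at z = 0. Lengths are in m, angles in rad, forces in N, time in s.
With the tool pointing down it reaches from about 0.35 to 0.975 m from the base axis. Payload 4.9 kg.
Tool frame: the origin (TCP) lies at the centre of the arm's flange, where the gripper is bolted on; the fingertips stand 173 mm ahead of it and the grasp point (between the pads) lies 155 mm ahead of it (ctrl.finger_overhang is the distance from the TCP to the fingertips, in m); z points along the fingers, y is the direction in which the jaws open and shut (so a half turn about z gives the same grasp; the last joint's range is limited). The gripper opens to 85 mm and grips with 20 to 120 N. Pads are 22 mm wide; open, the fingers measure 114 mm over their backs; the gripper's body (76 mm by 85 mm) begins 54 mm behind the grasp point. The pads swing forward as they close: fully open they stand 13 mm farther back than shut.
Start: joints at [-0.119, 0.053, 1.613, -0, 1.476, -0.119], TCP at [0.625, 0, 0.405] pointing down, gripper open.
Joint ranges: [-3.01, 3.01], [-1.01, 2.22], [0.06, 2.58], [-1.02, 4.17], [0.09, 2.62], [-3.14, 3.14]. Speed limits (rad/s): [2.57, 2.57, 3.14, 3.14, 3.14, 3.14].

INTERFACE

Orientations are given as a rotation vector (axis times angle).
In Python, from station import ctrl, eyes, spotter gives the robot as it stands.
- The arm moves only by the shell command python3 -m crank 'ROWS' [FORCE]. ROWS is JSON, a list of rows, each a list of 7 numbers: the turn, a rotation vector about the tool's x, y, z in rad, then the shift along the tool's x, y, z in mm, then the closure, from -1 (fully open) to 1 (shut). A call has 1 to 8 rows; each row shifts and turns the pose as measured when the row begins, along the tool's axes as they then stand; what a row does not reach is not made up. A row lasts 1/12 s, in which the tool goes at most 41.7 mm and 7.16 degrees, less where a joint would pass 70% of its speed; a pose out of reach is approached as far as the arm can. A call is refused whole if a number of a shift passes 41.7 or a number of a turn 0.125, either way. A call with a gripper value outside its range is refused whole. The fingers move at their own pace and stop on an object; FORCE is the grip in N (left out, the last holds). Time passes only in rows, so rows that do not move let the fingers close. It gives the time, the measured TCP pose, the force and the opening at its end, in the units of the state.
- ctrl.get_obs(): the state, without advancing time (a new reading comes with each control period).
- eyes.get_image(name): name is "scene" or "side" or "wrist"; returns a dict with "image" (400x640x3 uint8, red, green, blue), "vertical_fov" (degrees; the focal length in pixels is half the picture's height over the tangent of half this angle, whatever the lens; pixels are square), "cx", "cy" (the principal point, pixels), "rvec" (rotation vector, rad) and "tvec" (3), from world to camera coordinates, as OpenCV has them; the wrist camera has in their place "mount" (4x4, takes a point from camera to tool coordinates, whose origin is the TCP and whose axes are the flange's). Camera axes: x right, y down, z forward; pixel columns grow to the right and rows downward; lengths in m; the calibration is good to about 2 mm. A picture is of the moment at which its call begins: read the wrist's pose just before it. There is no depth.
- ctrl.finish_job(): hands the job in, once; it reports no verdict.
Trained networks look in a picture, given as the dict that the camera call returned (one of the last four; its "shot" number tells which), for a name from the list of things; names that differ only in an ending like _2 or _b are one class to them, and where a whole thing is asked for, a point or a joint stands for the part that bears it (a point fixed in the world has none). Each returns a list of dicts, best first, with "confidence" (0 to 1); they miss things now and then, are a little off and sometimes report something else, mostly with a low value. They report only what shows in the picture. A call takes as long as a camera call. They do not tell look-alikes from the thing itself.
- spotter.look_for(query, picture): "centre" ([x, y, z] in m, in world coordinates, good to about 4 mm: the middle of the surface that is visible of it).
- spotter.outline_of(query, picture): "region" (400x640 bool, what is visible of it).
- spotter.mark_of(query, picture): "centre" ([x, y, z] in m, in world coordinates, good to about 4 mm: a listed point, or the origin of a listed thing).
The state is a dict: "t": time; "q": joint angles; "dq": joint speeds; "effort": joint torques, N m; "tool_pos": TCP position; "tool_rot": TCP orientation; "contact_force": force on the tool from outside, world axes, zero at the start; "wrist_torque": the same for the moment, N m; "opening": finger opening in m.
Only numpy, scipy, OpenCV 4.12 (cv2) and the standard library are available. Lean on these libraries where they do the work, as an engineer would, in place of code of your own. Each camera call takes 0.05 s, during which the arm holds its last target.

## Working session

There is one attempt and no reset: what is moved stays moved. The work goes in short steps, Python scripts to look and compute and a shell command to move; the robot and the scene stay as the last step left them, time stands still between calls to the robot, and variables do not carry over. Pictures are saved under pics/ and viewed, and the job is handed in when it is done.

```bash
ls; mkdir -p pics; python3 - <<'E'
from station import ctrl, eyes, spotter
import cv2,numpy as np
print(ctrl.get_obs())
for n in ["scene","side","wrist"]:
    p=eyes.get_image(n); cv2.imwrite(f"pics/{n}0.png",p["image"][:,:,::-1])
    print(n,p["vertical_fov"],p["shot"])
    for q in ["rotor_a_mid","tote","cell0","cell1","pulley","bearing","brush_holder","driver","marker"]:
        try: r=spotter.mark_of(q,p); print(q,[(np.round(d["centre"],3).tolist(),round(d["confidence"],2)) for d in r])
        except Exception as e: print(q,e)
print(ctrl.get_obs()["t"])
E
```

```text
pics
{'t': 0.0, 'q': array([-1.18966580e-01,  5.33469124e-02,  1.61428368e+00,  2.74356843e-05,
        1.47597364e+00, -1.19003809e-01]), 'dq': array([ 3.97871739e-04,  1.61427510e-03,  1.41899787e-03, -4.89153781e-04,
       -1.22138128e-03, -5.18852134e-05]), 'effort': array([ 2.70554956e-04, -3.93670499e+01, -3.70175600e+01, -1.62778279e-04,
        6.93513779e-03, -6.06393527e-06]), 'tool_pos': array([6.24735472e-01, 5.58415332e-05, 4.03474985e-01]), 'tool_rot': array([-2.22027263e+00, -2.22034946e+00,  1.91858399e-03]), 'contact_force': array([-0.56810665,  0.01352461,  1.05812385]), 'wrist_torque': array([-0.01681509,  0.01893042, -0.03158747]), 'opening': 0.08531355540901871}
scene 47.24029455623865 1
rotor_a_mid [([0.65, -0.262, 0.056], 0.85)]
tote [([0.593, 0.191, -0.004], 0.61)]
cell0 [([0.616, 0.25, 0.022], 0.9), ([0.575, 0.127, 0.023], 0.64)]
cell1 [([0.616, 0.25, 0.022], 0.9), ([0.575, 0.127, 0.023], 0.64)]
pulley [([0.432, -0.173, -0.004], 0.64), ([0.595, 0.188, -0.006], 0.62), ([0.574, 0.127, 0.026], 0.42)]
bearing [([0.548, -0.24, 0.004], 0.52)]
brush_holder []
driver []
marker [([0.574, 0.127, 0.024], 0.73), ([0.402, -0.46, 0.0], 0.5)]
side 54.51024433041607 2
rotor_a_mid [([0.647, -0.262, 0.057], 0.64)]
tote [([0.597, 0.184, 0.004], 0.58)]
cell0 [([0.573, 0.125, 0.023], 0.81)]
cell1 [([0.573, 0.125, 0.023], 0.81)]
pulley [([0.65, -0.261, 0.055], 0.65), ([0.431, -0.172, -0.002], 0.62)]
bearing [([0.401, -0.46, -0.001], 0.73), ([0.549, -0.236, -0.001], 0.46)]
brush_holder [([0.49, 0.24, -0.001], 0.8)]
driver [([0.614, -0.447, -0.004], 0.8)]
marker [([0.4, -0.461, -0.001], 0.65)]
wrist 63.00441703147025 3
rotor_a_mid []
tote []
cell0 [([0.57, 0.126, 0.025], 0.96)]
cell1 [([0.57, 0.126, 0.025], 0.96)]
pulley []
bearing [([0.546, -0.239, 0.002], 0.54)]
brush_holder []
driver []
marker []
1.5
```

View pics/scene0.png

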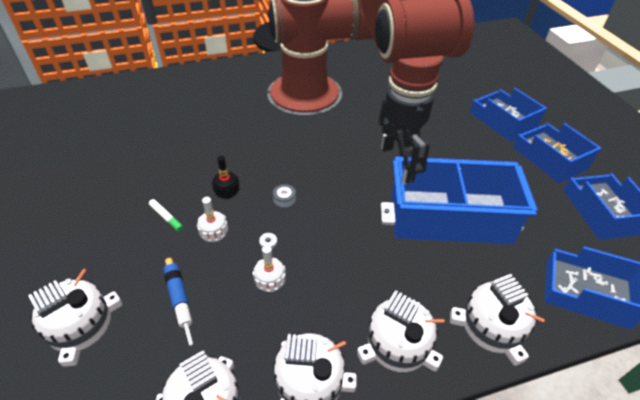

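View pics/side0.png

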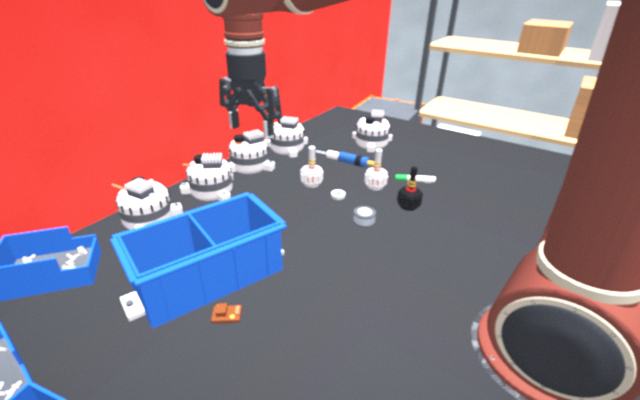

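View pics/wrist0.png

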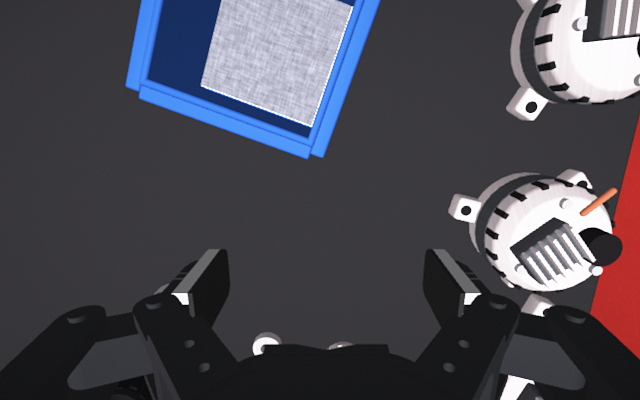

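```bash
cat > h.py <<'E'
import numpy as np,cv2
from scipy.spatial.transform import Rotation as R
def cam(p,obs=None):
    f=200/np.tan(np.radians(p["vertical_fov"])/2)
    K=np.array([[f,0,p["cx"]],[0,f,p["cy"]],[0,0,1.]])
    if "rvec" in p: 
        return K,R.from_rotvec(np.ravel(p["rvec"])).as_matrix(),np.ravel(p["tvec"])
    M=p["mount"];T=np.eye(4);T[:3,:3]=R.from_rotvec(obs["tool_rot"]).as_matrix();T[:3,3]=obs["tool_pos"]
    W=np.linalg.inv(T@M);return K,W[:3,:3],W[:3,3]
def proj(c,X):
    K,Rm,t=c;x=(np.atleast_2d(X)@Rm.T+t)@K.T;return x[:,:2]/x[:,2:]
def onplane(c,uv,z):
    K,Rm,t=c;d=Rm.T@np.linalg.solve(K,[uv[0],uv[1],1]);o=-Rm.T@t
    return o+d*(z-o[2])/d[2]
E
python3 - <<'E'
from station import ctrl, eyes, spotter
from h import *
import pickle
S=eyes.get_image("scene");D=eyes.get_image("side");pickle.dump((S,D),open("sd.pkl","wb"))
print({k:v for k,v in S.items() if k!="image"})
a=cv2.resize(S["image"][150:300,140:310],None,fx=4.5,fy=4,interpolation=2)
a=cv2.resize(S["image"][150:295,140:310],None,fx=4,fy=4,interpolation=2);cv2.imwrite("pics/s1.png",a[:,:,::-1])
b=cv2.resize(D["image"][135:235,290:440],None,fx=5,fy=5,interpolation=2);cv2.imwrite("pics/d1.png",b[:,:,::-1])
E
```

```text
{'vertical_fov': 47.24029455623865, 'cx': 317.8397540006379, 'cy': 195.3794509949475, 'rvec': array([ 1.97703263,  1.46914197, -0.56764805]), 'tvec': array([-0.04289158, -0.32337892,  1.43213052]), 'shot': 4}
```

View pics/s1.png

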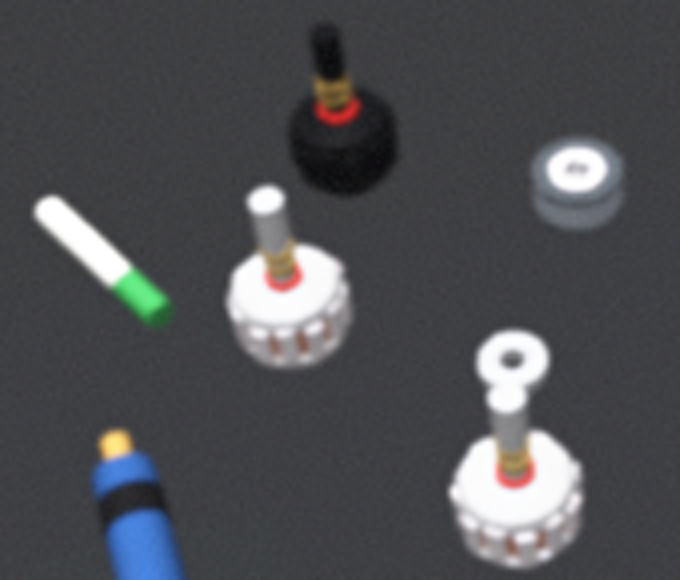

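View pics/d1.png

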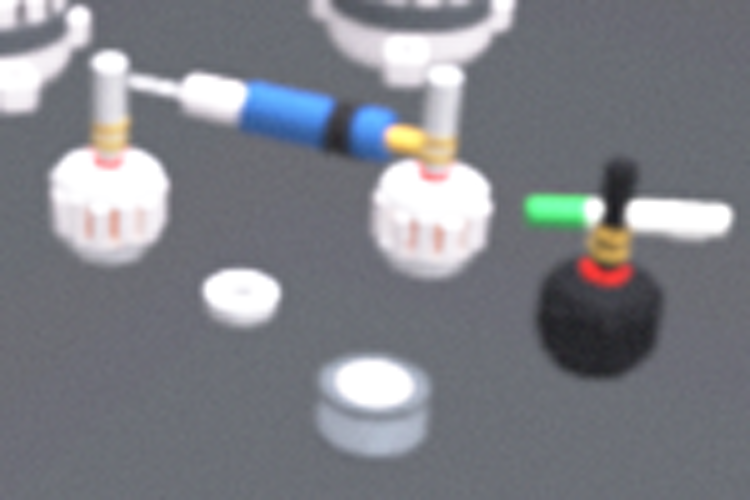

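```bash
python3 - <<'E'
from h import *
import pickle
S,D=pickle.load(open("sd.pkl","rb"));cs,cd=cam(S),cam(D)
def tri(a,b):
    P=[c[0]@np.c_[c[1],c[2]] for c in(cs,cd)]
    X=cv2.triangulatePoints(P[0],P[1],np.array(a,float).reshape(2,1),np.array(b,float).reshape(2,1)).ravel();X=X[:3]/X[3]
    print(X.round(4),proj(cs,X)-a,proj(cd,X)-b);return X
tri((206.5,200),(379,149.8));tri((266.5,249.3),(312,147))
# from the plane z=.115
for a,b in[((206.5,200),(379,149.8)),((266.5,249.3),(312,147))]: print(onplane(cs,a,.115),onplane(cd,b,.115))
cv2.imwrite("pics/s2.png",cv2.resize(S["image"][145:255,370:550],None,fx=4,fy=4,interpolation=2)[:,:,::-1])
cv2.imwrite("pics/d2.png",cv2.resize(D["image"][185:330,105:305],None,fx=4,fy=4,interpolation=2)[:,:,::-1])
E
```

```text
[ 0.4868 -0.351   0.1134] [[-0.17406386 -0.18344111]] [[-0.21692429  0.15132128]]
[ 0.6474 -0.2592  0.1136] [[-0.22881279 -0.17116625]] [[-0.24451504  0.11882715]]
[ 0.48901097 -0.35070623  0.115     ] [ 0.48533857 -0.34893058  0.115     ]
[ 0.64897477 -0.25901577  0.115     ] [ 0.64547026 -0.25755112  0.115     ]
```

View pics/s2.png

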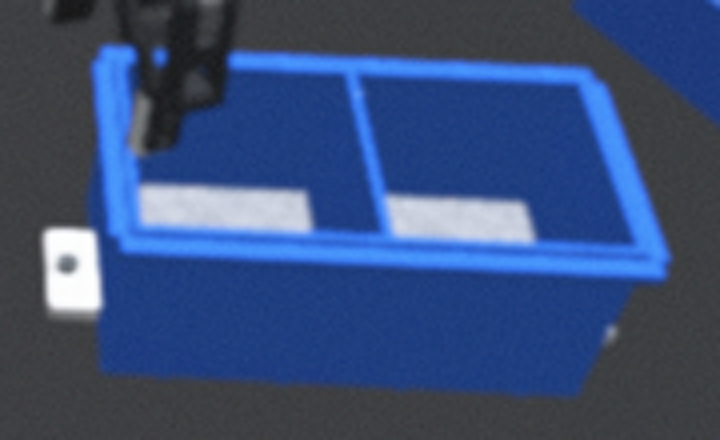

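View pics/d2.png

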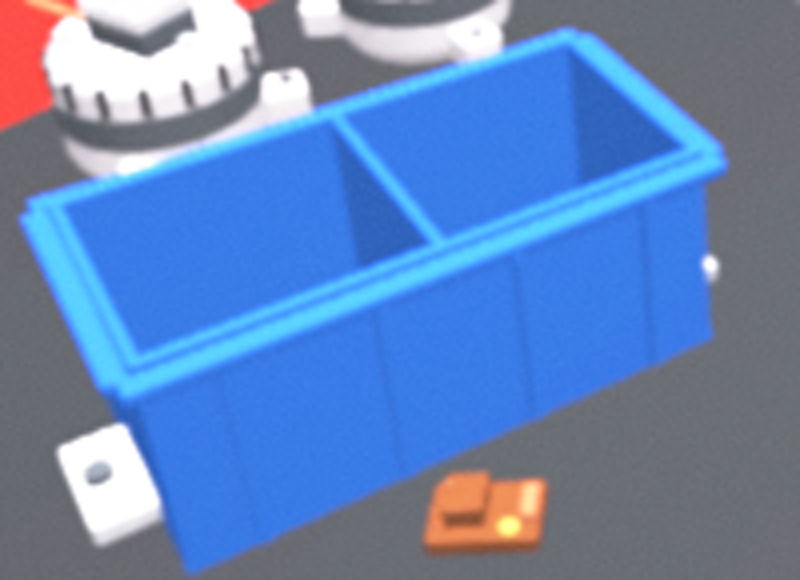

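```bash
python3 - <<'E'
from h import *
import pickle
from scipy.optimize import least_squares
S,D=pickle.load(open("sd.pkl","rb"));cs,cd=cam(S),cam(D)
sc=lambda u,v:(370+u/4,145+v/4); dc=lambda u,v:(105+u/4,185+v/4)
# local tote coords -> pixels; scene: left=-y, side: left=+y
obs=[(cs,(.0625,0),sc(388,236)),(cs,(-.0625,0),sc(352,72)),(cs,(.0625,.128),sc(636,247)),(cs,(.0625,-.128),sc(136,232)),(cs,(-.0625,.128),sc(582,82)),
(cd,(.0625,0),dc(336,118)),(cd,(-.0625,0),dc(437,243)),(cd,(.0625,.128),dc(65,203)),(cd,(.0625,-.128),dc(572,47)),(cd,(-.0625,.128),dc(130,362)),(cd,(-.0625,-.128),dc(690,150))]
def w(p,l):
    c,s=np.cos(p[2]),np.sin(p[2]);return np.array([p[0]+c*l[0]-s*l[1],p[1]+s*l[0]+c*l[1],.12])
f=lambda p:np.concatenate([(proj(c,w(p,l))[0]-uv) for c,l,uv in obs])
r=least_squares(f,[.594,.188,-.33],loss="soft_l1");p=r.x
print(p,f(p).reshape(-1,2).round(1).tolist())
for n,y in(("cell0",.0655),("cell1",-.0655)): print(n,w(p,(0,y)))
E
```

```text
[ 0.59329768  0.18969089 -0.36918692] [[-0.4, -1.9], [0.2, -1.2], [-0.2, -0.8], [1.0, -4.7], [-0.3, -0.3], [0.2, -1.2], [-0.4, -0.3], [-1.0, -1.1], [-0.4, -1.5], [0.4, -2.4], [-0.6, 0.0]]
cell0 [0.61693383 0.25077757 0.12      ]
cell1 [0.56966153 0.12860421 0.12      ]
```

```bash
python3 - <<'E'
from h import *
from station import ctrl
import pickle
S,D=pickle.load(open("sd.pkl","rb"));cs,cd=cam(S),cam(D)
print(onplane(cs,(140+325/4,150+35/4),.115),onplane(cd,(290+620/5,135+165/5),.115),ctrl.finger_overhang)
o=ctrl.get_obs();print(o["t"],o["tool_pos"])
E
python3 -m crank '[[0,0,0,-35,0,0,0],[0,0,0,-35,0,0,0],[0,0,0,-35,0,0,0],[0,0,0,-35,0,0,0],[0,0,0,-35,0,0,0],[0,0,0,-35,0,0,0],[0,0,0,-35,0,0,0]]' 60
```

```text
[ 0.36976757 -0.30133424  0.115     ] [ 0.36404285 -0.29775043  0.115     ] 0.1734
1.6 [6.24988666e-01 2.82801725e-05 4.04735727e-01]
t: 2.18
tool_pos: [0.6265, -0.247, 0.405]
tool_rot: [-2.206, -2.236, -0.005]
contact_force: [-0.2, -1.1, -0.1]
opening: 0.0427
```

```bash
cat > wr.py <<'E'
import sys
from station import ctrl, eyes
from h import *
o=ctrl.get_obs();p=eyes.get_image("wrist");c=cam(p,o)
im=p["image"].copy()
print(o["t"],o["tool_pos"].round(4),o["tool_rot"].round(3),o["opening"].round(4),o["contact_force"].round(1))
import pickle;pickle.dump((p,o),open("w.pkl","wb"))
cv2.imwrite(f"pics/{sys.argv[1]}.png",im[:,:,::-1])
E
python3 wr.py w1
```

```text
Traceback (most recent call last):
  File "wr.py", line 6, in <module>
    print(o["t"],o["tool_pos"].round(4),o["tool_rot"].round(3),o["opening"].round(4),o["contact_force"].round(1))
                                                               ^^^^^^^^^^^^^^^^^^
AttributeError: 'float' object has no attribute 'round'
```

```bash
sed -i 's/o\["opening"\].round(4)/round(o["opening"],4)/' wr.py; python3 wr.py w1
```

```text
2.2333 [ 0.6258 -0.2529  0.4048] [ 2.210e+00  2.228e+00 -1.000e-03] 0.0428 [-2.1 -3.4 -0.2]
```

View pics/w1.png

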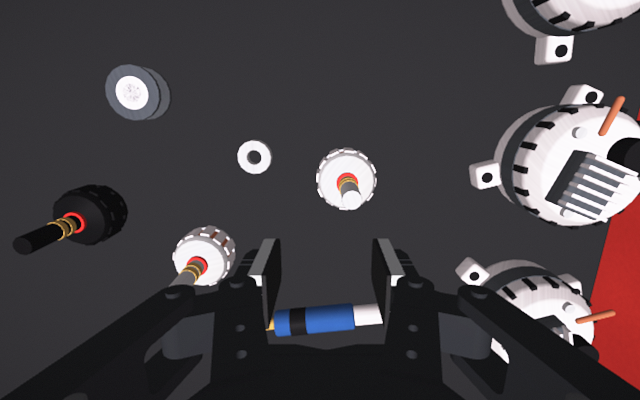

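```bash
python3 - <<'E'
from h import *
import pickle
p,o=pickle.load(open("w.pkl","rb"));c=cam(p,o)
print(onplane(c,(350.5,200),.115))
print(proj(c,[o["tool_pos"]+[0,0,-.155],[.487,-.35,.115]]), "barrel",onplane(c,(347,178),.052))
E
```

```text
[ 0.64493642 -0.25927631  0.115     ]
[[329.22067615 274.47805418]
 [171.20739067 296.36148622]] barrel [ 0.64598557 -0.25449884  0.052     ]
```

```bash
python3 -m crank '[[0,0,0,-5.5,20,0,0],[0,0,0,0,0,0,0],[0,0,0,0,0,30,0],[0,0,0,0,0,30,0]]'; python3 wr.py w2
```

```text
t: 2.62
tool_pos: [0.6481, -0.2575, 0.3514]
tool_rot: [2.208, 2.217, 0.01]
contact_force: [-0.9, -0.6, -1.1]
opening: 0.0423
2.6167 [ 0.6481 -0.2575  0.3514] [2.208 2.217 0.01 ] 0.0423 [-0.9 -0.6 -1.1]
```

View pics/w2.png

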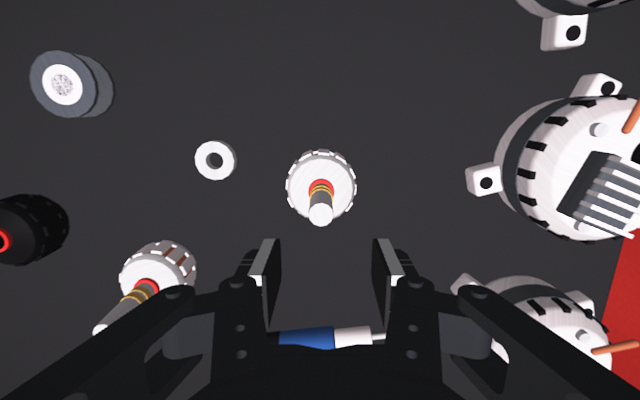

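```bash
python3 - <<'E'
from h import *
import pickle
p,o=pickle.load(open("w.pkl","rb"));c=cam(p,o)
print(onplane(c,(320.5,216),.115), R.from_rotvec(o["tool_rot"]).as_matrix().round(3))
E
```

```text
[ 0.64598147 -0.25994983  0.115     ] [[-0.004  1.     0.013]
 [ 1.     0.004 -0.004]
 [-0.004  0.013 -1.   ]]
```

```bash
python3 -m crank '[[0.012,0.004,0,-2,-2,20,0],[0,0,0,0,0,25,0],[0,0,0,0,0,0,0]]'; python3 wr.py w3
```

```text
t: 2.92
tool_pos: [0.6438, -0.2564, 0.2956]
tool_rot: [-2.204, -2.219, 0.006]
contact_force: [-1.0, 0.9, -1.2]
opening: 0.0426
2.9167 [ 0.6438 -0.2564  0.2956] [-2.204 -2.219  0.006] 0.0426 [-1.   0.9 -1.2]
```

View pics/w3.png

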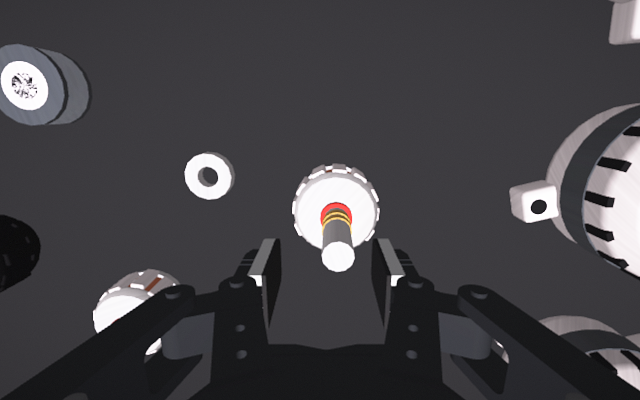

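```bash
python3 -m crank '[[0,0,0,-2,2,0,0],[0,0,0,0,0,0,0]]'; cat > mm.py <<'E'
import sys
from h import *
import pickle
p,o=pickle.load(open("w.pkl","rb"));c=cam(p,o);Rt=R.from_rotvec(o["tool_rot"]).as_matrix()
u,v,z=map(float,sys.argv[1:4])
X=onplane(c,(u,v),z);print("pt",X.round(4),"in tool",(Rt.T@(X-o["tool_pos"])).round(4),"\n",Rt.round(3))
E
python3 mm.py 339 258 .115; python3 - <<'E'
from station import ctrl
from h import *
o=ctrl.get_obs();print(o["tool_pos"],R.from_rotvec(o["tool_rot"]).as_matrix().round(3))
E
```

```text
t: 3.13
tool_pos: [0.647, -0.2585, 0.3007]
tool_rot: [-2.207, -2.224, 0.004]
contact_force: [-0.2, -0.5, 0.7]
opening: 0.0429
pt [ 0.6465 -0.2596  0.115 ] in tool [-0.0045  0.0049  0.1805] 
 [[-0.007  1.    -0.012]
 [ 1.     0.007  0.007]
 [ 0.007 -0.012 -1.   ]]
[ 0.64702536 -0.25854426  0.30071727] [[-0.007  1.    -0.008]
 [ 1.     0.007  0.004]
 [ 0.004 -0.008 -1.   ]]
```

```bash
python3 -m crank '[[-0.008,-0.004,0,-0.5,0,0,0],[0,0,0,0,0,20,0],[0,0,0,0,0,20,0],[0,0,0,0,0,5,0],[0,0,0,0,0,0,0]]'; python3 wr.py w4
```

```text
t: 3.55
tool_pos: [0.6508, -0.2609, 0.267]
tool_rot: [2.199, 2.216, 0.01]
contact_force: [0.3, -1.0, 0.1]
opening: 0.0429
3.55 [ 0.6508 -0.2609  0.267 ] [2.199 2.216 0.01 ] 0.0429 [ 0.3 -1.   0.1]
```

View pics/w4.png

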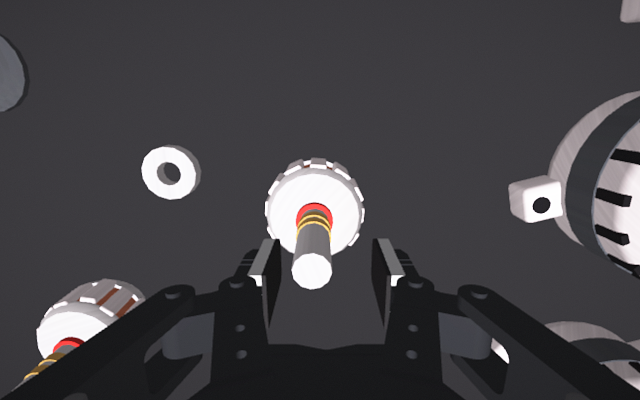

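```bash
python3 mm.py 312 271 .115
```

```text
pt [ 0.6462 -0.2586  0.115 ] in tool [ 0.0037 -0.0073  0.1518] 
 [[-0.008  1.     0.019]
 [ 1.     0.008 -0.009]
 [-0.009  0.018 -1.   ]]
```

```bash
python3 -m crank '[[0.012,0.006,0,2,-4,0,0],[0,0,0,0,0,0,0],[0,0,0,0,0,0,0]]'; cat > st.py <<'E'
from station import ctrl
from h import *
o=ctrl.get_obs();Rt=R.from_rotvec(o["tool_rot"]).as_matrix();z=Rt[:,2]
print("t",round(o["t"],2),"tcp",o["tool_pos"].round(4),"grasp",(o["tool_pos"]+.155*z).round(4),"z",z.round(3),"rx,ry corr",(Rt.T@np.cross(z,[0,0,-1]))[:2].round(4),"yaw",round(np.arctan2(Rt[1,1],Rt[0,1]),3),"F",o["contact_force"].round(1),"op",round(o["opening"],4))
E
python3 st.py
```

```text
t: 3.85
tool_pos: [0.6474, -0.2593, 0.2716]
tool_rot: [2.205, 2.222, 0.005]
contact_force: [-0.2, 0.1, -1.5]
opening: 0.043
t 3.85 tcp [ 0.6474 -0.2593  0.2716] grasp [ 0.649  -0.2602  0.1166] z [ 0.01  -0.006 -1.   ] rx,ry corr [0.0103 0.0056] yaw 0.008 F [-0.2  0.1 -1.5] op 0.043
```

```bash
python3 -m crank '[[0.01,0.005,0,0,-0.5,15,0],[0,0,0,0,0,8,0],[0,0,0,0,0,0,0],[0,0,0,0,0,0,0]]'; python3 st.py
```

```text
t: 4.18
tool_pos: [0.6475, -0.2596, 0.2486]
tool_rot: [2.211, 2.228, 0.001]
contact_force: [0.1, -0.3, 0.1]
opening: 0.0429
t 4.18 tcp [ 0.6475 -0.2596  0.2486] grasp [ 0.6478 -0.2599  0.0936] z [ 0.002 -0.002 -1.   ] rx,ry corr [0.0024 0.0017] yaw 0.008 F [ 0.1 -0.3  0.1] op 0.0429
```

```bash
python3 -m crank '[[0,0,0,0,-1,0,1],[0,0,0,0,0,0,1],[0,0,0,0,0,0,1],[0,0,0,0,0,0,1],[0,0,0,0,0,0,1],[0,0,0,0,0,0,1]]' 70; python3 wr.py w5; python3 st.py
```

```text
t: 4.68
tool_pos: [0.6464, -0.2595, 0.2475]
tool_rot: [2.211, 2.229, 0.001]
contact_force: [0.3, 0.3, -0.6]
opening: 0.0155
4.6833 [ 0.6464 -0.2595  0.2475] [2.211e+00 2.229e+00 1.000e-03] 0.0155 [ 0.3  0.3 -0.6]
t 4.73 tcp [ 0.6465 -0.2594  0.2476] grasp [ 0.6468 -0.2596  0.0926] z [ 0.002 -0.001 -1.   ] rx,ry corr [0.0022 0.001 ] yaw 0.008 F [ 0.1  0.2 -0.8] op 0.0156
```

View pics/w5.png

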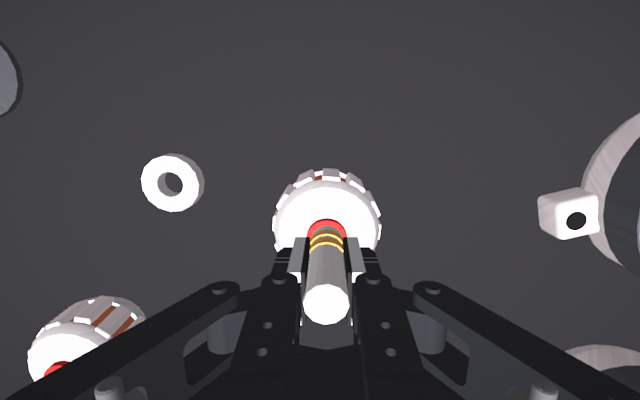

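```bash
python3 -m crank '[[0,0,0,0,0,-15,1],[0,0,0,0,0,-30,1],[0,0,0,0,0,-35,1],[0,0,0,0,0,-35,1],[0,0,0,0,0,-35,1],[0,0,0,0,0,-30,1],[0,0,0,0,0,0,1]]'; python3 st.py; python3 wr.py w6
```

```text
t: 5.32
tool_pos: [0.6431, -0.258, 0.4216]
tool_rot: [-2.192, -2.209, 0.015]
contact_force: [3.1, -0.7, -4.0]
opening: 0.0155
t 5.32 tcp [ 0.6431 -0.258   0.4216] grasp [ 0.6387 -0.2559  0.2667] z [-0.028  0.014 -1.   ] rx,ry corr [-0.0278 -0.014 ] yaw 0.008 F [ 3.1 -0.7 -4. ] op 0.0155
5.3167 [ 0.6431 -0.258   0.4216] [-2.192 -2.209  0.015] 0.0155 [ 3.1 -0.7 -4. ]
```

View pics/w6.png

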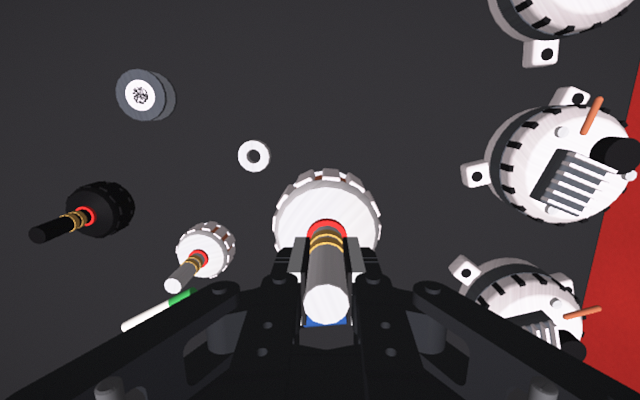

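```bash
python3 -m crank '[[-0.015,-0.007,0,10,0,-12,1],[0,0,0,20,0,0,1],[0,0,0,30,0,0,1],[0,0,0,30,0,0,1],[0,0,0,30,-5,0,1],[0,0,0,30,-5,0,1],[0,0,0,30,-5,0,1],[0,0,0,30,-5,0,1]]'; python3 st.py
```

```text
t: 6.03
tool_pos: [0.6165, -0.0411, 0.4084]
tool_rot: [-2.19, -2.184, 0.032]
contact_force: [-0.5, 0.2, -7.5]
opening: 0.0154
t 6.03 tcp [ 0.6165 -0.0411  0.4084] grasp [ 0.6089 -0.038   0.2536] z [-0.049  0.02  -0.999] rx,ry corr [-0.0495 -0.0199] yaw -0.002 F [-0.5  0.2 -7.5] op 0.0154
```

```bash
python3 -m crank '[[-0.03,-0.012,0,10,0,-15,1],[-0.01,-0.005,0,25,0,-12,1],[0,0,0,30,0,-3,1],[0,0,0,0,0,0,1]]'; python3 st.py
```

```text
t: 6.37
tool_pos: [0.6127, 0.0345, 0.4262]
tool_rot: [-2.197, -2.206, 0.021]
contact_force: [0.1, -0.7, -6.0]
opening: 0.0154
t 6.37 tcp [0.6127 0.0345 0.4262] grasp [0.6081 0.0361 0.2713] z [-0.03  0.01 -1.  ] rx,ry corr [-0.0296 -0.0106] yaw 0.005 F [ 0.1 -0.7 -6. ] op 0.0154
```

```bash
python3 -m crank '[[-0.02,-0.008,0,10,0,-15,1],[-0.008,-0.004,0,20,1,-12,1],[0,0,0,25,1,-5,1],[0,0,0,25,1,-3,1],[0,0,0,0,0,0,1]]'; python3 st.py
```

```text
t: 6.78
tool_pos: [0.6136, 0.1204, 0.4555]
tool_rot: [-2.211, -2.22, 0.013]
contact_force: [0.6, -0.4, -5.5]
opening: 0.0155
t 6.78 tcp [0.6136 0.1204 0.4555] grasp [0.6119 0.1203 0.3005] z [-0.011 -0.001 -1.   ] rx,ry corr [-0.0114  0.0005] yaw 0.004 F [ 0.6 -0.4 -5.5] op 0.0155
```

```bash
python3 -m crank '[[-0.01,0,0,25,1,0,1],[0,0,0,30,1,0,1],[0,0,0,30,0,0,1],[0,0,0,20,0,0,1],[0,0,0,10,0,0,1],[0,0,0,0,0,0,1],[0,0,0,0,0,0,1]]'; python3 st.py
```

```text
t: 7.37
tool_pos: [0.6137, 0.2412, 0.4508]
tool_rot: [-2.217, -2.223, 0.012]
contact_force: [-0.8, -0.5, -6.2]
opening: 0.0156
t 7.37 tcp [0.6137 0.2412 0.4508] grasp [0.6126 0.2406 0.2958] z [-0.007 -0.004 -1.   ] rx,ry corr [-0.007   0.0038] yaw 0.003 F [-0.8 -0.5 -6.2] op 0.0156
```

```bash
python3 -m crank '[[-0.007,0.004,0,9,4,10,1],[0,0,0,0,0,10,1],[0,0,0,0,0,10,1],[0,0,0,0,0,0,1]]'; python3 st.py; python3 wr.py w7; python3 - <<'E'
from station import eyes
from h import *
S=eyes.get_image("scene")
cv2.imwrite("pics/s7.png",cv2.resize(S["image"][60:260,370:570],None,fx=3,fy=3,interpolation=2)[:,:,::-1])
E
```

```text
t: 7.7
tool_pos: [0.6184, 0.2473, 0.4172]
tool_rot: [2.222, 2.219, -0.002]
contact_force: [-0.2, -0.6, -7.8]
opening: 0.0153
t 7.7 tcp [0.6184 0.2473 0.4172] grasp [0.6184 0.247  0.2622] z [-0.    -0.002 -1.   ] rx,ry corr [-0.0002  0.0017] yaw -0.001 F [-0.2 -0.6 -7.8] op 0.0153
7.7 [0.6184 0.2473 0.4172] [ 2.222e+00  2.219e+00 -2.000e-03] 0.0153 [-0.2 -0.6 -7.8]
```

View pics/w7.png

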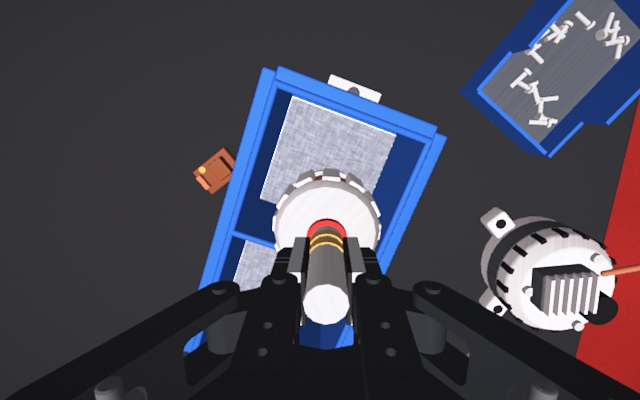

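View pics/s7.png

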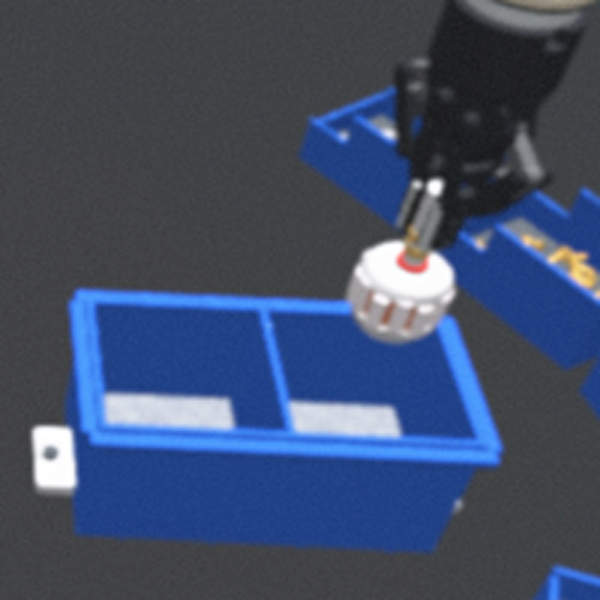

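```bash
python3 - <<'E'
from h import *
import pickle
p,o=pickle.load(open("w.pkl","rb"));c=cam(p,o)
P=[.5933,.1897,-.369]
def w(x,y,z=.12):
    cc,s=np.cos(P[2]),np.sin(P[2]);return [P[0]+cc*x-s*y,P[1]+s*x+cc*y,z]
im=p["image"].copy()
for q in ([(-.0625,.003),(-.0625,.128),(.0625,.128),(.0625,.003)],[(-.0785,-.144),(-.0785,.144),(.0785,.144),(.0785,-.144)]):
    cv2.polylines(im,[proj(c,[w(*a) for a in q]).round().astype(int)],True,(255,0,0),1)
cv2.imwrite("pics/w7o.png",cv2.resize(im[40:360,150:550],None,fx=2,fy=2)[:,:,::-1][:,:800])
E
```

```text
(no output)
```

View pics/w7o.png

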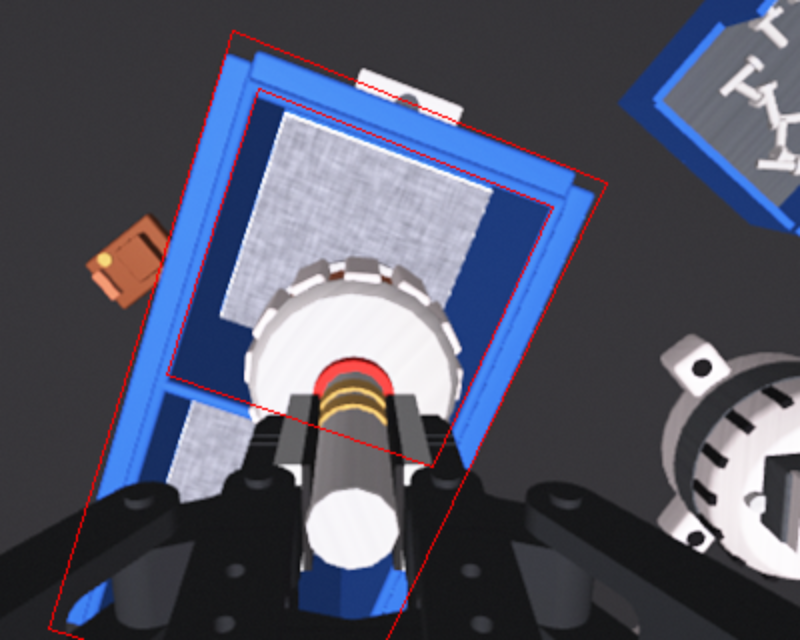

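```bash
python3 -m crank '[[0,0.002,0,3,0,15,1],[0,0,0,0,0,20,1],[0,0,0,0,0,20,1],[0,0,0,0,0,10,1],[0,0,0,0,0,0,1]]'; python3 st.py
```

```text
t: 8.22
tool_pos: [0.62, 0.2497, 0.3534]
tool_rot: [2.223, 2.214, 0.014]
contact_force: [-1.3, -0.2, -7.4]
opening: 0.0152
t 8.22 tcp [0.62   0.2497 0.3534] grasp [0.6214 0.2502 0.1984] z [ 0.009  0.003 -1.   ] rx,ry corr [ 0.0093 -0.0034] yaw -0.004 F [-1.3 -0.2 -7.4] op 0.0152
```

```bash
python3 -m crank '[[0.009,-0.003,0,0,-2.5,15,1],[0,0,0,0,0,15,1],[0,0,0,0,0,12,1],[0,0,0,0,0,6,1],[0,0,0,0,0,0,1],[0,0,0,0,0,0,1]]'; python3 st.py
```

```text
t: 8.72
tool_pos: [0.6178, 0.25, 0.3032]
tool_rot: [2.225, 2.217, 0.002]
contact_force: [-0.8, -1.2, -6.4]
opening: 0.0152
t 8.72 tcp [0.6178 0.25   0.3032] grasp [0.618  0.2501 0.1482] z [ 0.001  0.001 -1.   ] rx,ry corr [ 0.0013 -0.0009] yaw -0.004 F [-0.8 -1.2 -6.4] op 0.0152
```

```bash
python3 -m crank '[[0,0,0,0,0,7,1],[0,0,0,0,0,7,1],[0,0,0,0,0,7,1],[0,0,0,0,0,3,1],[0,0,0,0,0,2,1],[0,0,0,0,0,0,1],[0,0,0,0,0,0,1]]'; python3 st.py
```

```text
t: 9.3
tool_pos: [0.619, 0.2504, 0.2777]
tool_rot: [2.224, 2.215, 0.01]
contact_force: [0.4, -0.0, -6.8]
opening: 0.0156
t 9.3 tcp [0.619  0.2504 0.2777] grasp [0.62   0.2507 0.1227] z [ 0.006  0.002 -1.   ] rx,ry corr [ 0.0063 -0.0023] yaw -0.004 F [ 0.4 -0.  -6.8] op 0.0156
```

```bash
python3 -m crank '[[0.006,-0.002,0,0,-1,3,1],[0,0,0,0,0,3,1],[0,0,0,0,0,2,1],[0,0,0,0,0,2,1],[0,0,0,0,0,0,1],[0,0,0,0,0,0,1]]'; python3 st.py
```

```text
t: 9.8
tool_pos: [0.6185, 0.2506, 0.2691]
tool_rot: [2.225, 2.217, 0.003]
contact_force: [-0.5, -0.6, -5.2]
opening: 0.0152
t 9.8 tcp [0.6185 0.2506 0.2691] grasp [0.6189 0.2508 0.1141] z [ 0.002  0.001 -1.   ] rx,ry corr [ 0.0021 -0.0008] yaw -0.004 F [-0.5 -0.6 -5.2] op 0.0152
```

```bash
python3 -m crank '[[0,0,0,0,0,2,1],[0,0,0,0,0,2,1],[0,0,0,0,0,1,1],[0,0,0,0,0,0,1],[0,0,0,0,0,0,1]]'; python3 st.py
```

```text
t: 10.22
tool_pos: [0.6188, 0.2507, 0.2666]
tool_rot: [2.225, 2.217, 0.003]
contact_force: [-2.3, -1.0, -1.6]
opening: 0.0155
t 10.22 tcp [0.6188 0.2507 0.2666] grasp [0.6192 0.2508 0.1116] z [ 0.002  0.001 -1.   ] rx,ry corr [ 0.0021 -0.0008] yaw -0.004 F [-2.3 -1.  -1.6] op 0.0155
```

```bash
python3 -m crank '[[0,0,0,0,0,1.5,1],[0,0,0,0,0,0,1],[0,0,0,0,0,0,0.4],[0,0,0,0,0,0,0.2],[0,0,0,0,0,0,0],[0,0,0,0,0,0,0],[0,0,0,0,0,0,0]]'; python3 st.py; python3 wr.py w8
```

```text
t: 10.8
tool_pos: [0.6215, 0.2514, 0.2699]
tool_rot: [2.22, 2.212, 0.022]
contact_force: [-0.1, -0.3, -0.3]
opening: 0.0428
t 10.8 tcp [0.6215 0.2514 0.2699] grasp [0.6239 0.2521 0.1149] z [ 0.015  0.005 -1.   ] rx,ry corr [ 0.0154 -0.0046] yaw -0.004 F [-0.1 -0.3 -0.3] op 0.0428
10.8 [0.6215 0.2514 0.2699] [2.22  2.212 0.022] 0.0428 [-0.1 -0.3 -0.3]
```

View pics/w8.png

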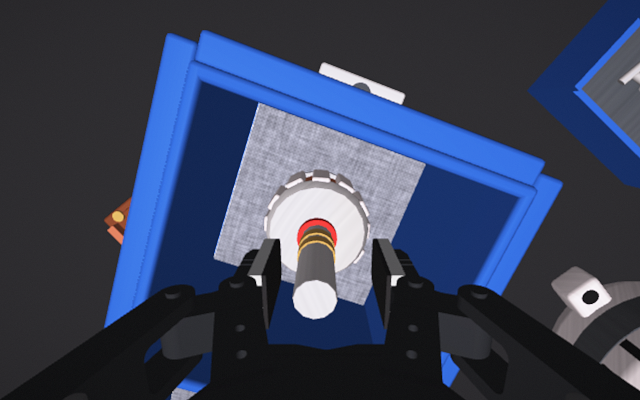

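```bash
python3 -m crank '[[0.012,-0.004,0,0,-3,-4,0],[0,0,0,0,0,-15,0],[0,0,0,0,0,-20,0],[0,0,0,0,0,-25,0],[0,0,0,0,0,-30,0],[0,0,0,0,0,-30,0],[0,0,0,0,0,-30,0],[0,0,0,0,0,0,0]]'; python3 st.py; python3 wr.py w9; python3 - <<'E'
from station import eyes
from h import *
S=eyes.get_image("scene")
cv2.imwrite("pics/s9.png",S["image"][:,:,::-1])
E
```

```text
t: 11.52
tool_pos: [0.6166, 0.2513, 0.4355]
tool_rot: [2.225, 2.217, 0.0]
contact_force: [0.1, 0.5, 1.1]
opening: 0.043
t 11.52 tcp [0.6166 0.2513 0.4355] grasp [0.6167 0.2512 0.2805] z [ 0. -0. -1.] rx,ry corr [0.0005 0.0003] yaw -0.004 F [0.1 0.5 1.1] op 0.043
11.5167 [0.6166 0.2513 0.4355] [2.225 2.217 0.   ] 0.043 [0.1 0.5 1.1]
```

View pics/w9.png

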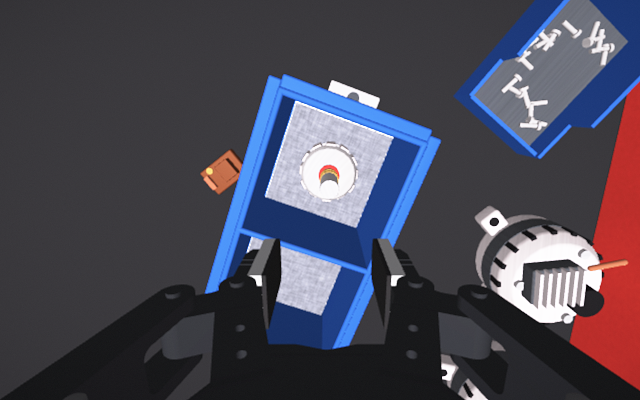

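View pics/s9.png

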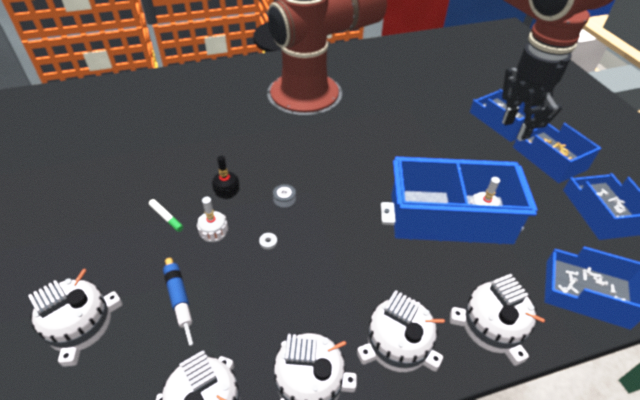

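```bash
python3 -m crank '[[0,0,0,-20,-4,-4,0],[0,0,0,-35,-7,-2,0],[0,0,0,-38,-8,-2,0],[0,0,0,-38,-8,-2,0],[0,0,0,-38,-8,-2,0],[0,0,0,-38,-8,-2,0],[0,0,0,-38,-8,-2,0],[0,0,0,-38,-8,0,0]]'; python3 st.py
```

```text
t: 12.28
tool_pos: [0.5521, -0.0354, 0.435]
tool_rot: [-2.197, -2.221, 0.029]
contact_force: [1.3, -0.8, 0.4]
opening: 0.043
t 12.28 tcp [ 0.5521 -0.0354  0.435 ] grasp [ 0.5481 -0.0355  0.2801] z [-0.026 -0.001 -1.   ] rx,ry corr [-0.0256  0.0005] yaw 0.011 F [ 1.3 -0.8  0.4] op 0.043
```

```bash
python3 -m crank '[[-0.02,0,0,-36,-7,0,0],[0,0,0,-38,-7,0,0],[0,0,0,-38,-7,0,0],[0,0,0,-38,-7,0,0],[0,0,0,-38,-7,0,0],[0,0,0,-38,-7,0,0],[0,0,0,-36,-7,0,0],[0,0,0,-20,-2,0,0]]'; python3 st.py
```

```text
t: 12.95
tool_pos: [0.4943, -0.3322, 0.4218]
tool_rot: [-2.197, -2.214, 0.015]
contact_force: [0.2, -0.1, -0.3]
opening: 0.0429
t 12.95 tcp [ 0.4943 -0.3322  0.4218] grasp [ 0.4908 -0.3308  0.2668] z [-0.023  0.009 -1.   ] rx,ry corr [-0.0228 -0.0089] yaw 0.008 F [ 0.2 -0.1 -0.3] op 0.0429
```

```bash
python3 -m crank '[[-0.015,-0.006,0,-10,-6,10,0],[0,0,0,0,0,25,0],[0,0,0,0,0,25,0],[0,0,0,0,0,0,0],[0,0,0,0,0,0,0]]'; python3 st.py; python3 wr.py w10
```

```text
t: 13.37
tool_pos: [0.4834, -0.3481, 0.3534]
tool_rot: [-2.212, -2.207, 0.008]
contact_force: [0.1, -0.6, 0.7]
opening: 0.0429
t 13.37 tcp [ 0.4834 -0.3481  0.3534] grasp [ 0.481  -0.3468  0.1985] z [-0.015  0.008 -1.   ] rx,ry corr [-0.0153 -0.0085] yaw -0.002 F [ 0.1 -0.6  0.7] op 0.0429
13.3667 [ 0.4834 -0.3481  0.3534] [-2.212 -2.207  0.008] 0.0429 [ 0.1 -0.6  0.7]
```

View pics/w10.png

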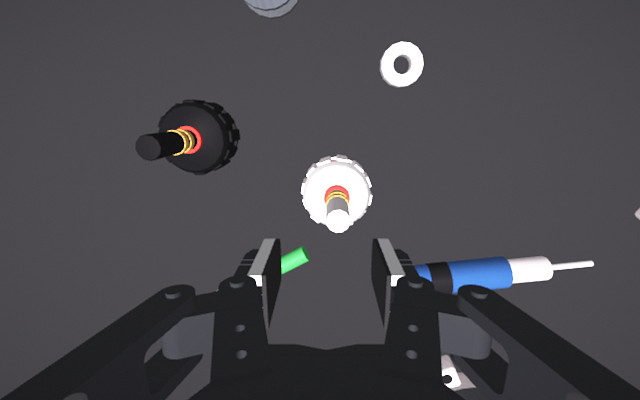

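```bash
python3 mm.py 338.5 222 .115
```

```text
pt [ 0.4865 -0.3525  0.115 ] in tool [-0.0064  0.0068  0.2383] 
 [[ 0.002  1.    -0.015]
 [ 1.    -0.002  0.008]
 [ 0.008 -0.015 -1.   ]]
```

```bash
python3 -m crank '[[-0.013,-0.007,0,-4,3,10,0],[0,0,0,0,0,22,0],[0,0,0,0,0,15,0],[0,0,0,0,0,0,0],[0,0,0,0,0,0,0]]'; python3 st.py; python3 wr.py w11
```

```text
t: 13.83
tool_pos: [0.4884, -0.3511, 0.3116]
tool_rot: [2.216, 2.219, 0.0]
contact_force: [0.5, 0.8, 0.5]
opening: 0.0424
t 13.83 tcp [ 0.4884 -0.3511  0.3116] grasp [ 0.489  -0.3517  0.1566] z [ 0.004 -0.004 -1.   ] rx,ry corr [0.0037 0.0036] yaw 0.001 F [0.5 0.8 0.5] op 0.0424
13.8333 [ 0.4884 -0.3511  0.3116] [2.216 2.219 0.   ] 0.0424 [0.5 0.8 0.5]
```

View pics/w11.png

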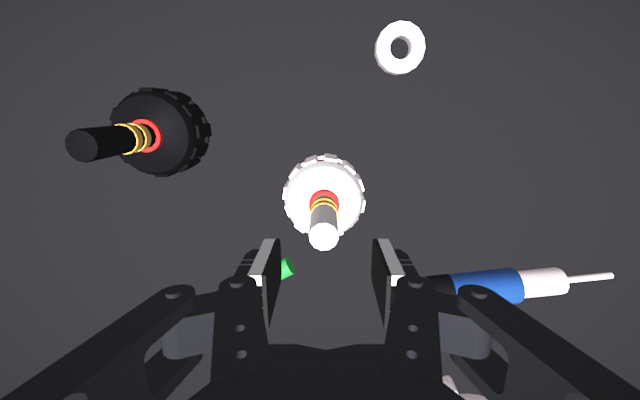

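```bash
python3 mm.py 324 240 .115; python3 -m crank '[[0.003,0.003,0,-1,-2,10,0],[0,0,0,0,0,15,0],[0,0,0,0,0,8,0],[0,0,0,0,0,0,0],[0,0,0,0,0,0,0]]'; python3 st.py
```

```text
pt [ 0.4865 -0.3536  0.115 ] in tool [-0.0017 -0.0027  0.1966] 
 [[-0.001  1.     0.004]
 [ 1.     0.001 -0.004]
 [-0.004  0.004 -1.   ]]
t: 14.3
tool_pos: [0.488, -0.3532, 0.2836]
tool_rot: [2.211, 2.217, 0.001]
contact_force: [0.2, -0.5, -0.2]
opening: 0.0427
t 14.3 tcp [ 0.488  -0.3532  0.2836] grasp [ 0.4892 -0.3543  0.1286] z [ 0.008 -0.007 -1.   ] rx,ry corr [0.0077 0.0072] yaw 0.003 F [ 0.2 -0.5 -0.2] op 0.0427
```

```bash
python3 -m crank '[[0.007,0.007,0,0.5,-1.5,12,0],[0,0,0,0,0,12,0],[0,0,0,0,0,9,0],[0,0,0,0,0,0,0],[0,0,0,0,0,0,0]]'; python3 st.py; python3 wr.py w12
```

```text
t: 14.72
tool_pos: [0.4867, -0.3531, 0.2487]
tool_rot: [2.217, 2.223, 0.0]
contact_force: [-0.6, 0.3, 0.5]
opening: 0.0429
t 14.72 tcp [ 0.4867 -0.3531  0.2487] grasp [ 0.4869 -0.3533  0.0937] z [ 0.001 -0.001 -1.   ] rx,ry corr [0.0013 0.0009] yaw 0.003 F [-0.6  0.3  0.5] op 0.0429
14.7167 [ 0.4867 -0.3531  0.2487] [2.217 2.223 0.   ] 0.0429 [-0.6  0.3  0.5]
```

View pics/w12.png

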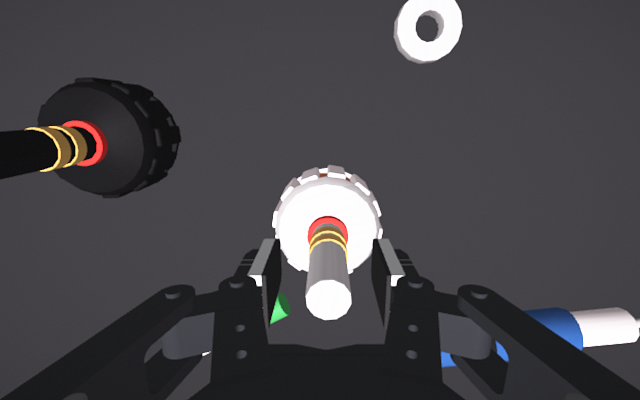

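Centred on the shaft; same height as before. Close and lift.

```bash
python3 -m crank '[[0,0,0,0,0,0,1],[0,0,0,0,0,0,1],[0,0,0,0,0,0,1],[0,0,0,0,0,0,1],[0,0,0,0,0,0,1],[0,0,0,0,0,0,1]]' 70; python3 st.py; python3 -m crank '[[0,0,0,0,0,-15,1],[0,0,0,0,0,-30,1],[0,0,0,0,0,-35,1],[0,0,0,0,0,-35,1],[0,0,0,0,0,-35,1],[0,0,0,0,0,-35,1],[0,0,0,0,0,-15,1],[0,0,0,0,0,0,1]]'; python3 st.py; python3 wr.py w13
```

```text
t: 15.27
tool_pos: [0.4868, -0.353, 0.2488]
tool_rot: [2.217, 2.223, 0.001]
contact_force: [0.2, 0.1, -2.3]
opening: 0.0156
t 15.27 tcp [ 0.4868 -0.353   0.2488] grasp [ 0.4871 -0.3532  0.0938] z [ 0.002 -0.001 -1.   ] rx,ry corr [0.0019 0.0011] yaw 0.003 F [ 0.2  0.1 -2.3] op 0.0156
t: 15.93
tool_pos: [0.4842, -0.351, 0.4407]
tool_rot: [-2.197, -2.203, 0.002]
contact_force: [0.1, -0.5, -4.9]
opening: 0.0155
t 15.93 tcp [ 0.4842 -0.351   0.4407] grasp [ 0.4807 -0.3478  0.2857] z [-0.022  0.02  -1.   ] rx,ry corr [-0.0223 -0.0203] yaw 0.003 F [ 0.1 -0.5 -4.9] op 0.0155
15.9333 [ 0.4842 -0.351   0.4407] [-2.197e+00 -2.203e+00  2.000e-03] 0.0155 [ 0.1 -0.5 -4.9]
```

View pics/w13.png

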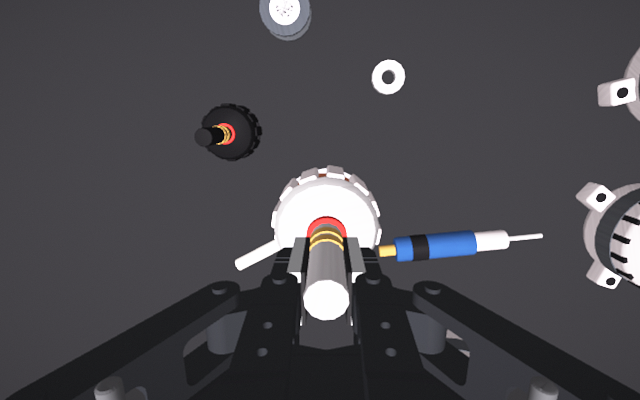

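```bash
python3 -m crank '[[-0.018,-0.015,0,12,0,-5,1],[-0.005,-0.005,0,25,5,-5,1],[0,0,0,32,6,-4,1],[-0.004,-0.003,0,32,6,-4,1],[0,0,0,32,6,-4,1],[-0.004,-0.003,0,32,6,-4,1],[0,0,0,32,6,-4,1],[0,0,0,32,6,-4,1]]'; python3 st.py
```

```text
t: 16.65
tool_pos: [0.5224, -0.1181, 0.446]
tool_rot: [-2.213, -2.189, 0.017]
contact_force: [0.4, -1.0, -6.1]
opening: 0.0153
t 16.65 tcp [ 0.5224 -0.1181  0.446 ] grasp [ 0.518  -0.1161  0.291 ] z [-0.028  0.013 -1.   ] rx,ry corr [-0.0282 -0.0123] yaw -0.01 F [ 0.4 -1.  -6.1] op 0.0153
```

```bash
python3 -m crank '[[-0.018,-0.008,0.01,30,7,-5,1],[-0.005,-0.003,0,32,8,-4,1],[0,0,0,32,8,-4,1],[-0.004,-0.003,0,32,8,-3,1],[0,0,0,32,8,-3,1],[0,0,0,25,6,-3,1],[0,0,0,12,4,0,1],[0,0,0,0,0,0,1]]'; python3 st.py
```

```text
t: 17.32
tool_pos: [0.5726, 0.0921, 0.4384]
tool_rot: [-2.213, -2.182, 0.043]
contact_force: [0.4, -1.0, -6.3]
opening: 0.0155
t 17.32 tcp [0.5726 0.0921 0.4384] grasp [0.5659 0.0928 0.2835] z [-0.043  0.004 -0.999] rx,ry corr [-0.043  -0.0039] yaw -0.014 F [ 0.4 -1.  -6.3] op 0.0155
```

```bash
python3 -m crank '[[-0.03,-0.003,0,12,0,-3,1],[-0.01,0,0,12,0,0,1],[0,0,0,5,0,0,1],[0,0,0,0,0,0,1],[0,0,0,0,0,0,1]]'; python3 st.py
```

```text
t: 17.73
tool_pos: [0.5718, 0.1206, 0.4298]
tool_rot: [-2.23, -2.196, 0.028]
contact_force: [-0.4, -0.6, -6.2]
opening: 0.0156
t 17.73 tcp [0.5718 0.1206 0.4298] grasp [0.5685 0.1199 0.2748] z [-0.021 -0.004 -1.   ] rx,ry corr [-0.0209  0.0045] yaw -0.015 F [-0.4 -0.6 -6.2] op 0.0156
```

```bash
python3 -m crank '[[-0.02,0.004,0,7,-1,8,1],[0,0,0,0,0,5,1],[0,0,0,0,0,0,1],[0,0,0,0,0,0,1]]'; python3 st.py; python3 wr.py w14; python3 - <<'E'
from h import *
import pickle
p,o=pickle.load(open("w.pkl","rb"));c=cam(p,o)
P=[.5933,.1897,-.369]
def w(x,y,z=.12):
    cc,s=np.cos(P[2]),np.sin(P[2]);return [P[0]+cc*x-s*y,P[1]+s*x+cc*y,z]
im=p["image"]
for q in ([(-.0625,.003),(-.0625,.128),(.0625,.128),(.0625,.003)],[(-.0625,-.003),(-.0625,-.128),(.0625,-.128),(.0625,-.003)]):
    cv2.polylines(im,[proj(c,[w(*a) for a in q]).round().astype(int)],True,(255,0,0),1)
cv2.imwrite("pics/w14o.png",im[:,:,::-1])
E
```

```text
t: 18.07
tool_pos: [0.5706, 0.1246, 0.4153]
tool_rot: [-2.242, -2.2, 0.008]
contact_force: [-0.2, -0.1, -5.6]
opening: 0.0152
t 18.07 tcp [0.5706 0.1246 0.4153] grasp [0.57   0.1241 0.2603] z [-0.004 -0.003 -1.   ] rx,ry corr [-0.0038  0.0033] yaw -0.019 F [-0.2 -0.1 -5.6] op 0.0152
18.0667 [0.5706 0.1246 0.4153] [-2.242 -2.2    0.008] 0.0152 [-0.2 -0.1 -5.6]
```

View pics/w14o.png

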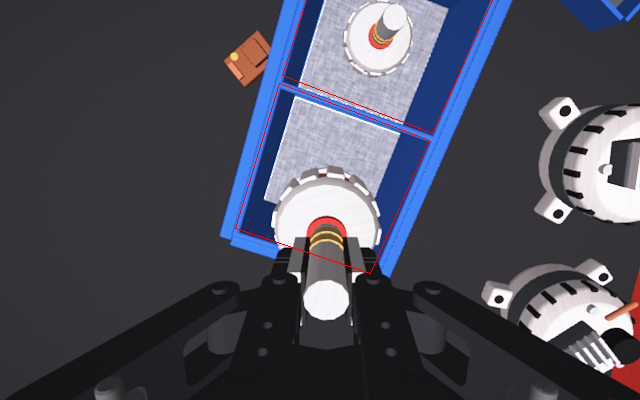

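```bash
python3 -m crank '[[-0.003,0.003,0,4,0,15,1],[0,0,0,0,0,20,1],[0,0,0,0,0,20,1],[0,0,0,0,0,10,1],[0,0,0,0,0,0,1]]'; python3 st.py
```

```text
t: 18.53
tool_pos: [0.5724, 0.1263, 0.3531]
tool_rot: [2.241, 2.194, 0.006]
contact_force: [-0.3, -0.1, -6.1]
opening: 0.0154
t 18.53 tcp [0.5724 0.1263 0.3531] grasp [0.5734 0.1261 0.1981] z [ 0.006 -0.001 -1.   ] rx,ry corr [0.0064 0.0011] yaw -0.021 F [-0.3 -0.1 -6.1] op 0.0154
```

```bash
python3 -m crank '[[0.006,0.001,0,2,-2.5,15,1],[0,0,0,0,0,15,1],[0,0,0,0,0,12,1],[0,0,0,0,0,6,1],[0,0,0,0,0,0,1],[0,0,0,0,0,0,1]]'; python3 st.py
```

```text
t: 19.03
tool_pos: [0.5711, 0.1282, 0.3052]
tool_rot: [2.244, 2.195, 0.005]
contact_force: [-0.3, -0.7, -5.0]
opening: 0.0149
t 19.03 tcp [0.5711 0.1282 0.3052] grasp [0.5717 0.1283 0.1502] z [ 0.004  0.    -1.   ] rx,ry corr [ 0.0039 -0.0006] yaw -0.022 F [-0.3 -0.7 -5. ] op 0.0149
```

```bash
python3 -m crank '[[0.003,0,0,0,-1,7,1],[0,0,0,0,0,7,1],[0,0,0,0,0,7,1],[0,0,0,0,0,4,1],[0,0,0,0,0,2,1],[0,0,0,0,0,0,1],[0,0,0,0,0,0,1]]'; python3 st.py
```

```text
t: 19.62
tool_pos: [0.571, 0.1284, 0.278]
tool_rot: [2.244, 2.195, 0.006]
contact_force: [0.4, 0.0, -5.9]
opening: 0.0152
t 19.62 tcp [0.571  0.1284 0.278 ] grasp [0.5718 0.1285 0.123 ] z [ 0.005  0.001 -1.   ] rx,ry corr [ 0.0047 -0.0011] yaw -0.022 F [ 0.4  0.  -5.9] op 0.0152
```

```bash
python3 -m crank '[[0.004,0,0,0,-1,3,1],[0,0,0,0,0,3,1],[0,0,0,0,0,2,1],[0,0,0,0,0,2,1],[0,0,0,0,0,0,1],[0,0,0,0,0,0,1]]'; python3 st.py;  python3 -m crank '[[0,0,0,0,0,2,1],[0,0,0,0,0,1,1],[0,0,0,0,0,0,1],[0,0,0,0,0,0,1]]'; python3 st.py
```

```text
t: 20.12
tool_pos: [0.5707, 0.1286, 0.2696]
tool_rot: [2.245, 2.196, 0.004]
contact_force: [-1.6, -0.1, -2.6]
opening: 0.0154
t 20.12 tcp [0.5707 0.1286 0.2696] grasp [0.5711 0.1288 0.1146] z [ 0.002  0.001 -1.   ] rx,ry corr [ 0.0025 -0.0014] yaw -0.022 F [-1.6 -0.1 -2.6] op 0.0154
t: 20.45
tool_pos: [0.571, 0.1287, 0.2681]
tool_rot: [2.245, 2.196, 0.004]
contact_force: [-2.4, -0.3, -0.5]
opening: 0.0156
t 20.45 tcp [0.571  0.1287 0.2681] grasp [0.5713 0.1288 0.1131] z [ 0.002  0.001 -1.   ] rx,ry corr [ 0.0023 -0.0013] yaw -0.022 F [-2.4 -0.3 -0.5] op 0.0156
```

Load is carried by the plate; release and rise.

```bash
python3 -m crank '[[0,0,0,0,0,0.5,1],[0,0,0,0,0,0,0.4],[0,0,0,0,0,0,0.2],[0,0,0,0,0,0,0],[0,0,0,0,0,0,0],[0,0,0,0,0,0,0]]'; python3 st.py; python3 wr.py w15
```

```text
t: 20.95
tool_pos: [0.5734, 0.1288, 0.2713]
tool_rot: [2.24, 2.191, 0.018]
contact_force: [-0.0, -0.4, -0.1]
opening: 0.0426
t 20.95 tcp [0.5734 0.1288 0.2713] grasp [0.5755 0.1292 0.1163] z [ 0.014  0.002 -1.   ] rx,ry corr [ 0.0139 -0.0027] yaw -0.022 F [-0.  -0.4 -0.1] op 0.0426
20.95 [0.5734 0.1288 0.2713] [2.24  2.191 0.018] 0.0426 [-0.  -0.4 -0.1]
```

View pics/w15.png

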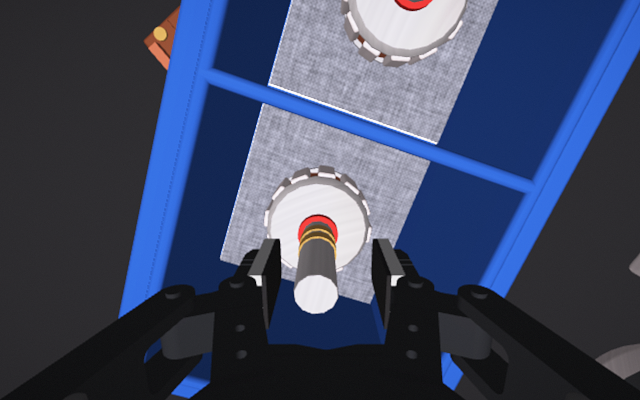

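```bash
python3 -m crank '[[0.012,-0.003,0,0,-3,-4,0],[0,0,0,0,0,-15,0],[0,0,0,0,0,-20,0],[0,0,0,0,0,-25,0],[0,0,0,0,0,-30,0],[0,0,0,0,0,-30,0],[0,0,0,-10,0,-30,0],[0,0,0,0,0,0,0]]'; python3 -m crank '[[0,0,0,-30,0,0,0],[0,0,0,-30,0,0,0],[0,0,0,-20,0,0,0],[0,0,0,0,0,0,0],[0,0,0,0,0,0,0],[0,0,0,0,0,0,0]]'; python3 st.py; python3 wr.py w16; python3 - <<'E'
from station import eyes
from h import *
S=eyes.get_image("scene")
cv2.imwrite("pics/s16.png",S["image"][:,:,::-1])
D=eyes.get_image("side")
cv2.imwrite("pics/d16.png",D["image"][:,:,::-1])
E
```

```text
t: 21.67
tool_pos: [0.568, 0.119, 0.4306]
tool_rot: [-2.242, -2.194, 0.012]
contact_force: [1.6, 0.1, 1.5]
opening: 0.0425
t: 22.17
tool_pos: [0.5655, 0.0372, 0.4364]
tool_rot: [2.243, 2.199, -0.003]
contact_force: [-0.7, 0.4, -0.1]
opening: 0.0428
t 22.17 tcp [0.5655 0.0372 0.4364] grasp [0.5654 0.037  0.2814] z [-0.001 -0.002 -1.   ] rx,ry corr [-0.0011  0.0016] yaw -0.02 F [-0.7  0.4 -0.1] op 0.0428
22.1667 [0.5655 0.0372 0.4364] [ 2.243  2.199 -0.003] 0.0428 [-0.7  0.4 -0.1]
```

View pics/w16.png

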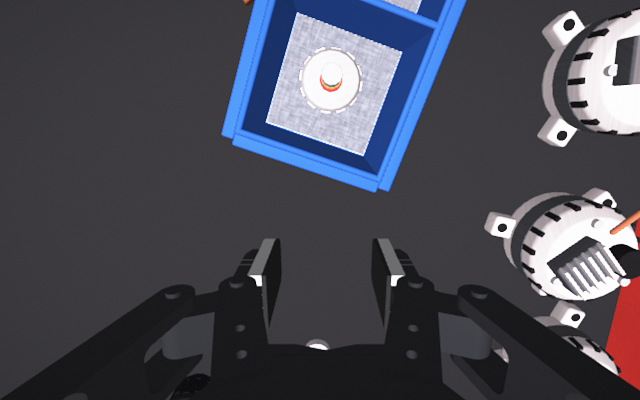

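View pics/s16.png

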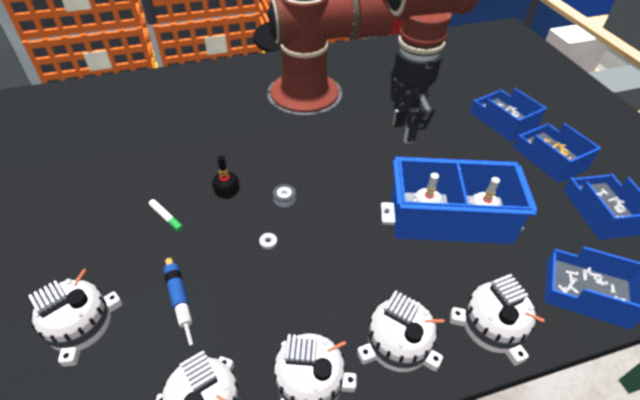

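View pics/d16.png

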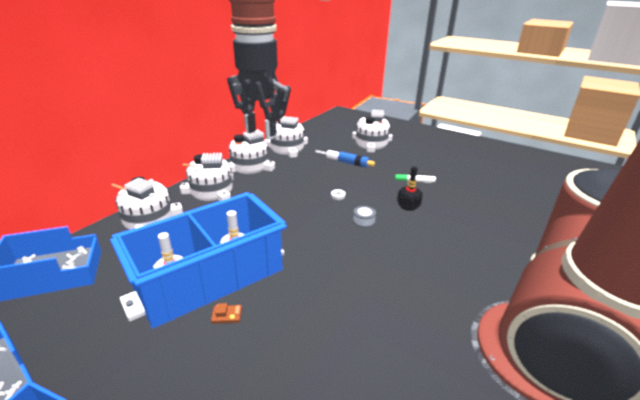

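Both rotors stand upright, one per compartment (scene shaft tops at about (433,177) and (493,182)). The bystanders are at their original pixels and the gripper is clear of everything.

```bash
python3 -c "
from station import ctrl
print(ctrl.finish_job())"
```

```text
the job is handed in; nothing more can be done
None
```

Both silver rotors are in the blue tote, one in each compartment, and the job was handed in at about 22 s of the 67 s allowed. I gripped each one by its shaft and lowered it in small steps until the wrist force showed the plate carrying it. I then opened the gripper partway and rose clear.

- **Rotors:** The last scene, side and wrist pictures show both standing upright on their plates. From the arm's pose at release, each is within about 5 mm of its compartment's centre.
- **Other things:** The pulley, bearing, brush holder, driver, marker and black look-alike show no visible shift; I compared the pictures by eye and did not measure them again.
- **Force:** The wrist force never read above about 8 N, most of it the rotor's own weight. I read it only between moves, and the contact force against the tote is not reported, so I could not check the 20 N limit directly.
- **Disagreements:** The tool drifted a few mm and up to about 0.05 rad during moves, and I corrected it before each grasp and each lowering. The networks mislabelled several things, such as the marker inside the tote, so I relied on my own triangulation.

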